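Stand the toppled storage tin back against the rail

ROBOT

A 7-joint arm with a two-finger parallel gripper is mounted at the origin on the work surface. World frame = base frame: x ahead of the robot, y to its left, z up, the work surface at z = 0. Lengths are in m, angles in rad, forces in N, time in s.
With the tool pointing down it reaches from about 0.425 to 0.825 m from the base axis. Payload 3.6 kg.
Tool frame: the origin (TCP) lies between the finger pads; the fingertips stand 8 mm ahead of it and the grasp point (between the pads) lies 11 mm behind it; z points along the fingers, y is the line along which they close (so a half turn about z gives the same grasp; the last joint's range is limited). The gripper opens to 85 mm and grips with 20 to 120 N. Pads are 22 mm wide; open, the fingers measure 114 mm over their backs; the gripper's body (76 mm by 85 mm) begins 54 mm behind the grasp point. The pads swing forward as they close: fully open they stand 13 mm farther back than shut.
Start: joints at [1.296, 0.615, -0.013, 1.423, 0.008, 1.103, -0.04], TCP at [0.159, -0.63, 0.239] pointing down, gripper open.
Joint ranges: [-3.12, 3.12], [-0.3, 2.06], [-1.34, 1.32], [0.26, 2.42], [-1.36, 4.5], [0.01, 1.98], [-2.84, 2.84]. Speed limits (rad/s): [2.79, 2.79, 3.14, 3.14, 3.14, 3.14, 3.14].

INTERFACE

Orientations are given as a rotation vector (axis times angle).
In Python, from workcell import robot gives the robot as it stands. The module is installed in compiled form; this text tells all that it offers.
- The arm moves only by the tool send_rows, never from a script. Its argument "motion" is text: rows parted by semicolons, each of 5 numbers parted by spaces: the opening, from -1 (shut) to 1 (fully open), then the shift along the tool's x, y, z each as a share of 20 cm, from -1 to 1, then the turn about the tool's z as a share of 5 degrees, from -1 to 1. In form: jaw tx ty tz twist; .... A call has 1 to 20 rows; each row shifts and turns the commanded pose from where the row before left it, along the tool's axes as they then stand; what a row does not reach is not made up. A row lasts 1/12 s, in which the tool goes at most 41.7 mm and 7.16 degrees, less where a joint would pass 70% of its speed; a pose out of reach is approached as far as the arm can. A call with a number of a shift or a turn outside -1 to 1 is refused whole. A call with a gripper value outside its range is refused whole. The fingers move at their own pace and stop on an object; "newtons" is the grip in N (left out, the last holds). Time passes only in rows, so rows that do not move let the fingers close. It gives the time, the measured TCP pose, the force, the opening and the grip force at its end, in the units of the state.
- robot.observe(): the state, without advancing time (a new reading comes with each control period).
- robot.camera(name): name is "scene" or "side" or "wrist"; returns a dict with "pixels" (384x512x3 uint8, red, green, blue), "depth" (384x512 float32, m along the optical axis (not along the pixel's ray), 0 where there is no reading), "mtx" (3x3 intrinsics, pixels), "T" (4x4, takes a point from camera to world coordinates). Camera axes: x right, y up, looking along -z (the intrinsics and any distortion apply to the point x, -y, -z); pixel columns grow to the right and rows downward; lengths in m; the calibration is good to about 2 mm. A picture is of the moment at which its call begins.
- robot.close_job(): hands the job in; it is judged then, once.
The state is a dict: "time_s": time; "joint_pos": joint angles; "qvel": joint speeds; "joint_torque": joint torques, N m; "ee_pos": TCP position; "eef_rot": TCP orientation; "ft_force": force on the tool from outside, world axes, zero at the start; "wrist_torque": the same for the moment, N m; "opening": opening from 0.0 (shut) to 1.0 (fully open); "finger_force": force on a finger pad.
Only numpy, scipy, OpenCV 4.12 (cv2) and the standard library are available. Lean on these libraries where they do the work, as an engineer would, in place of code of your own. Each camera call takes 0.05 s, during which the arm holds its last target. There are 200 camera calls.

TASK

The tall storage tin on the marble counter has toppled and is leaning over the low wooden rail. Push it with the fingers, without lifting it off the counter, until it stands upright on its base again, and push it back so that it stands with its side flat against the rail, in its place between its two neighbours. Do not let it fall over, and leave the other things on the counter where they are.

Things in the scene. Friction and masses are not known exactly. Their poses are not given: they have to be found in the camera images.
- tin: The toppled thing: a closed white tin, 90 mm (its x) by 100 mm (y) by 190 mm tall (z), 0.4 to 0.8 kg, with a dark line near the lid and a small brass label frame on its -x face; no handle, too wide to grasp. Origin: centre of its underside; z points to its lid. At first it leans about 35 degrees, its +x face on the rail's cap, its +x bottom edge on the counter 50 mm in front of the rail.
- rail: A low wooden board fixed on edge on the counter, 460 mm long (its y), 12 mm thick (x), with a round brass cap flush with its front face; 76 mm high in all. Origin: at counter level, mid length, on the front face, against which the tins stand. Its x axis points level away from the front to the free space behind the rail: roughly to the robot's left, turned by up to 0.35 rad. In front is -x.
- small_tin: A bystander: a small upright tin of the same make, 70 by 75 by 120 mm tall, standing against the rail's front beside the tall tin. Origin: centre of its underside. Leave it.
- jar: A bystander: an upright glass jar with a brass lid, 70 mm across and 125 mm tall, standing close to the rail's front on the other side of the tall tin. Origin: centre of its underside. Leave it.
- bowl: A bystander: a blue bowl of lemons (one piece), 180 mm across and about 115 mm tall, in front of the rail on the robot's right. Origin: centre of its underside. Leave it.
- candle_lamp: A bystander: a copper candle holder with a glass tube, 60 mm across and 160 mm tall, behind the rail on the robot's left. Origin: centre of its underside. Leave it.
- tin_mid (a point): The middle of the tall tin, 95 mm above its origin along its z.
- tin_edge (a point): The middle of the tall tin's top edge on its +x side. At the start it sticks out about 60 mm beyond the rail's front face, about 155 mm above the counter: a finger can come down behind the rail and push on it, back over the rail. Once the lean is less than about 25 degrees the tin drops onto its base by itself; pushed much farther it would fall over the other way.
Mind the look-alikes: they are no part of the job. Leave any orange, pink or turquoise look-alike of the tin alone.

How it is judged:
By the outcome, as a careful person would: the job done as asked, in the order asked, and still so for the second after the job is handed in, with the robot touching nothing.
It also fails if it takes over 54 s, if anything falls off the work surface, if the arm or the gripper's body presses on something with over 40 N, if the wrist force passes 120 N, or if a joint passes its speed limit or range.

## Working session

There is one attempt and no reset: what is moved stays moved. The work goes in short steps, Python scripts to look and compute and a tool call to move; the robot and the scene stay as the last step left them, time stands still between calls to the robot, and variables do not carry over. Pictures are saved under pics/ and viewed, at most 10 in all, crops included, and the job is handed in when it is done.

Besides the shell and the picture viewer there is one more tool, called after "Call:" by a JSON object that holds its "api" and its "payload". send_rows: Moves the arm, as the interface text tells. Shift numbers are shares of 20 cm and turn numbers shares of 5 degrees, none past 1 either way. Its arguments: {"type":"object","properties":{"motion":{"type":"string"},"newtons":{"type":"number"}},"required":["motion"]}

```bash
mkdir -p pics
cat > h.py <<'E'
import numpy as np, cv2
from workcell import robot
def cloud(c):
    d=c["depth"]; v,u=np.mgrid[:384,:512]; K=c["mtx"]
    p=np.stack([(u-K[0,2])/K[0,0]*d,-(v-K[1,2])/K[1,1]*d,-d],-1)
    return p@c["T"][:3,:3].T+c["T"][:3,3]
def save(c,n): cv2.imwrite("pics/"+n,c["pixels"][...,::-1])
E
python3 - <<'E'
from h import *
a=robot.camera("scene");b=robot.camera("side")
np.savez("s0.npz",**a);np.savez("d0.npz",**b)
im=np.vstack([a["pixels"],b["pixels"]])
save(a,"scene0.png");save(b,"side0.png")
print(a["T"].round(3),b["T"].round(3),robot.observe())
E
```

```text
[[-0.875 -0.339  0.345  0.945]
 [ 0.483 -0.624  0.614  0.713]
 [ 0.007  0.704  0.71   0.979]
 [ 0.     0.     0.     1.   ]] [[-0.945  0.226 -0.238  0.169]
 [-0.328 -0.688  0.648  0.961]
 [-0.018  0.69   0.724  1.196]
 [ 0.     0.     0.     1.   ]] {'time_s': 0.1, 'joint_pos': array([ 1.29653138,  0.61585542, -0.01262772,  1.42474343,  0.00808486,
        1.103363  , -0.04037796]), 'qvel': array([-0.00085143, -0.00278218,  0.00063444, -0.00551285,  0.00063799,
       -0.00068197,  0.0003102 ]), 'joint_torque': array([ 7.87970439e-04, -4.70382321e+01,  2.60458086e-01, -1.71570647e+01,
        1.02363399e-02,  5.84932641e-03, -8.01127698e-06]), 'ee_pos': array([ 0.15926457, -0.6295061 ,  0.23823095]), 'eef_rot': array([-3.1152160e+00, -3.8804924e-01,  4.6312713e-04]), 'ft_force': array([-0.10878252, -0.23885828, -0.23936372]), 'wrist_torque': array([ 0.01652347, -0.07460469,  0.0105067 ]), 'finger_force': 0.0, 'opening': 1.0025496345825284}
```

View pics/scene0.png

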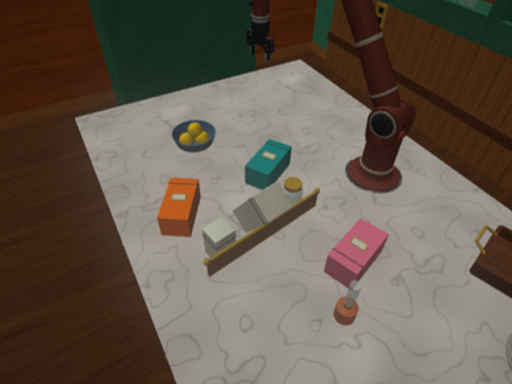

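View pics/side0.png

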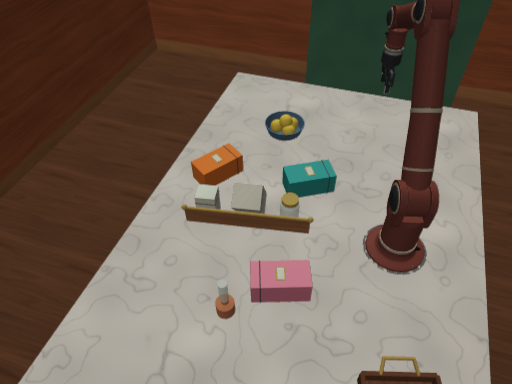

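Both views show the leaning white tin at scene (260,208) / side (248,198), with the lid over the rail. It sits between the small white tin, scene (219,237), and the jar (292,188). Candidates that could be mistaken for it:
- small white tin, scene (219,237): too short
- orange box (180,207): excluded by colour
- teal box (268,163): excluded by colour
- pink box (357,250): excluded by colour

My choice is the white one at (260,208). Next I check it in a crop and measure.

Run:
```python
from h import *
a=dict(np.load("s0.npz"));b=dict(np.load("d0.npz"))
x=cv2.resize(a["pixels"][150:290,190:340],(600,560),interpolation=cv2.INTER_CUBIC)
cv2.imwrite("pics/crop0.png",x[...,::-1])
P=cloud(a);Q=cloud(b)
for c,C,pix in((a,P,[(260,208),(245,212),(275,195),(219,232),(219,228),(292,183),(357,250),(346,300),(268,160),(180,200),(194,135),(230,180)]),(b,Q,[(248,190),(248,205),(207,192),(290,200),(280,270)])):
    for u,v in pix: print(u,v,C[v,u].round(3))
# rail cap by height 60..80mm and colour
for C,c in((P,a),(Q,b)):
    hsv=cv2.cvtColor(c["pixels"],cv2.COLOR_RGB2HSV)
    m=(abs(C[...,2]-.07)<.012)&(hsv[...,1]>110)&(hsv[...,0]>8)&(hsv[...,0]<28)
    m=m.astype(np.uint8); n,l,st,ce=cv2.connectedComponentsWithStats(m,connectivity=8)
    k=[i for i in range(1,n) if st[i,4]>25]
    for i in k:
        p=C[l==i]; ctr=p[:,:2].mean(0); _,s,V=np.linalg.svd(p[:,:2]-ctr); t=(p[:,:2]-ctr)@V[0]
        print(st[i],ctr.round(3),V[0].round(3),t.min().round(3),t.max().round(3),p[:,2].max().round(3))
```

```text
260 208 [0.567 0.091 0.181]
245 212 [0.581 0.024 0.105]
275 195 [0.504 0.07  0.185]
219 232 [0.692 0.071 0.123]
219 228 [0.684 0.054 0.118]
292 183 [0.392 0.002 0.126]
357 250 [0.356 0.298 0.087]
346 300 [0.493 0.413 0.099]
268 160 [ 0.38  -0.172  0.091]
180 200 [ 0.738 -0.136  0.09 ]
194 135 [ 0.555 -0.457  0.079]
230 180 [ 0.51  -0.232 -0.002]
248 190 [0.516 0.07  0.195]
248 205 [0.505 0.106 0.161]
207 192 [0.68  0.061 0.122]
290 200 [0.383 0.007 0.125]
280 270 [0.341 0.271 0.088]
[  0   0  74  13 237] [ 0.942 -2.344] [ 1.    -0.011] -0.256 0.204 0.082
[331  23  22  15  95] [-0.648 -1.033] [0.014 1.   ] -0.105 0.106 0.082
[388  54 124  75 693] [-0.649 -0.217] [-0.002  1.   ] -0.421 0.325 0.082
[179 131  30  12 210] [ 0.557 -0.459] [ 0.934 -0.358] -0.058 0.06 0.082
[192 187   7  18  31] [ 0.681 -0.148] [0.554 0.833] -0.051 0.046 0.082
[204 189 115  77 424] [0.565 0.081] [0.983 0.183] -0.269 0.201 0.082
[158 217  33  10 159] [ 0.785 -0.071] [ 0.868 -0.497] -0.046 0.052 0.082
[475 225  21  26  96] [-0.034  0.434] [0.956 0.294] -0.053 0.046 0.078
[  0   0  70  44 309] [ 2.376 -1.03 ] [0. 1.] -0.371 0.312 0.082
[271 118  27  16 190] [ 0.536 -0.466] [0.995 0.102] -0.049 0.067 0.082
[191 158  52  23 220] [ 0.717 -0.109] [0.728 0.686] -0.115 0.085 0.082
[182 206 131  18 650] [0.523 0.075] [-0.983 -0.185] -0.24 0.233 0.082
[380 356  40  17 164] [-0.044  0.433] [-0.963 -0.268] -0.052 0.049 0.079
```

View pics/crop0.png

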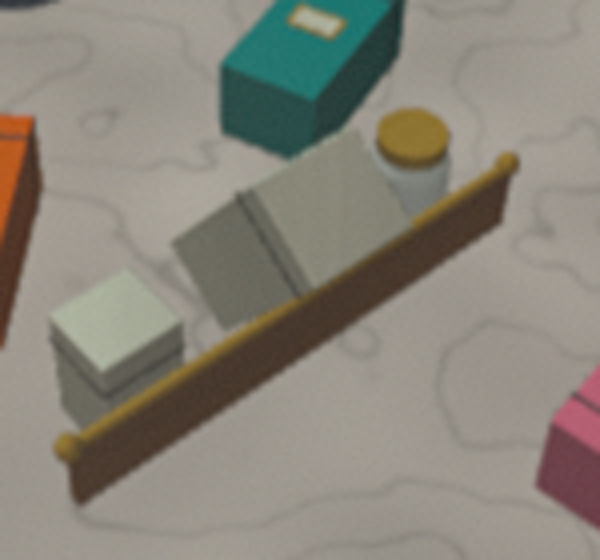

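The crop shows the white tin's lid at crop (325,210) tilted toward the rail, between the small tin (115,320) and the jar (412,150). The teal box stands clear in front. The choice is confirmed, so next I measure in the rail's frame.

```bash
cat >> h.py <<'E'
u=np.array([.983,.184]);u/=np.linalg.norm(u);n=np.array([-u[1],u[0]]);O=np.array([.529,.075])
def rf(C): # rail-ish frame: s along rail (robot ahead), d behind rail, z
    q=C[...,:2]-O; return np.stack([q@u,q@n,C[...,2]],-1)
def plane(p):
    for _ in range(4):
        c=p.mean(0);V=np.linalg.svd(p-c)[2];r=(p-c)@V[2];p=p[abs(r)<.006] if (abs(r)<.006).sum()>20 else p
    return c,V[2]*np.sign(V[2,2]),len(p)
E
python3 - <<'E'
from h import *
for f in("s0.npz","d0.npz"):
    c=dict(np.load(f));R=rf(cloud(c));hsv=cv2.cvtColor(c["pixels"],cv2.COLOR_RGB2HSV)
    s,d,z=R[...,0],R[...,1],R[...,2]
    box=(abs(s)<.3)&(abs(d)<.25)
    w=hsv[...,1]<70
    cap=(z>.066)&(z<.082)&(abs(d)<.02)&(hsv[...,1]>90)&(abs(s)<.25)
    print(f,"noise counter",R[box&(z<.01)][:,2].std(),R[box&(z<.01)][:,2].mean())
    for lo in np.arange(-.24,.24,.06):
        m=cap&(s>=lo)&(s<lo+.06); print(" cap",lo.round(2),m.sum(),d[m].mean().round(4) if m.any() else'',np.percentile(d[m],[5,95]).round(4) if m.any() else'')
    print(" cap ends",np.percentile(s[cap],[0.5,99.5]).round(3))
    t=w&(z>.13)&(abs(s)<.12)&(abs(d)<.12)
    ce,nn,k=plane(R[t]); print(" tin top",k,ce.round(3),nn.round(3),"s",np.percentile(s[t],[1,99]).round(3),"d",np.percentile(d[t],[1,99]).round(3),"z",np.percentile(z[t],[1,99]).round(3))
    for nm,lo,hi in(("small",.1,.24),("jar",-.24,-.09)):
        t=box&(abs(z-.123)<.008)&(s>lo)&(s<hi)&(d<.02)
        print(nm,t.sum(),np.percentile(R[t],[2,50,98],axis=0).round(3).tolist())
    for nm,m in(("teal",(hsv[...,0]>80)&(hsv[...,0]<100)&(hsv[...,1]>130)),("pink",(hsv[...,0]>165)&(hsv[...,1]>90)&(z>.06)),("lamp",(s>-.1)&(s<.12)&(d>.22)&(z>.05)&(z<.2))):
        m=m&(abs(s)<.3)&(abs(d)<.45)
        if m.any(): print(nm,np.percentile(R[m],[2,98],axis=0).round(3).tolist())
E
```

```text
s0.npz noise counter 0.002112077673391787 -0.0005933978026722898
 cap -0.24 50 -0.0012 [-0.0068  0.0038]
 cap -0.18 59 -0.0012 [-0.0079  0.003 ]
 cap -0.12 28 0.0014 [-0.0014  0.0034]
 cap -0.06 32 0.0017 [-0.0002  0.0036]
 cap 0.0 63 -0.0006 [-0.0059  0.003 ]
 cap 0.06 72 -0.0007 [-0.006   0.0039]
 cap 0.12 88 -0.001 [-0.008   0.0035]
 cap 0.18 96 -0.0001 [-0.0076  0.0068]
 cap ends [-0.227  0.238]
 tin top 365 [-0.01   0.012  0.179] [0.223 0.468 0.855] s [-0.055  0.043] d [-0.06   0.047] z [0.132 0.205]
small 483 [[0.118, -0.079, 0.115], [0.155, -0.044, 0.119], [0.19, -0.012, 0.122]]
jar 215 [[-0.177, -0.075, 0.117], [-0.148, -0.044, 0.124], [-0.122, -0.018, 0.127]]
teal [[-0.294, -0.294, 0.085], [-0.12, -0.17, 0.092]]
pink [[-0.236, 0.191, 0.064], [-0.05, 0.299, 0.092]]
lamp [[-0.097, 0.223, 0.051], [0.033, 0.363, 0.16]]
d0.npz noise counter 0.0028088495019149232 -0.0006589612805368762
 cap -0.24 66 -0.0 [-0.0076  0.007 ]
 cap -0.18 63 -0.0001 [-0.0063  0.0053]
 cap -0.12 62 0.0007 [-0.0061  0.0065]
 cap -0.06 66 0.0005 [-0.0058  0.0056]
 cap 0.0 66 0.0005 [-0.0058  0.0058]
 cap 0.06 58 0.0007 [-0.0062  0.0067]
 cap 0.12 59 -0.0011 [-0.0099  0.0039]
 cap 0.18 53 0.0005 [-0.0062  0.0067]
 cap ends [-0.236  0.232]
 tin top 645 [-0.007  0.013  0.18 ] [-0.022  0.578  0.816] s [-0.061  0.038] d [-0.032  0.048] z [0.135 0.206]
small 282 [[0.113, -0.077, 0.115], [0.149, -0.042, 0.119], [0.185, -0.011, 0.123]]
jar 197 [[-0.183, -0.074, 0.116], [-0.154, -0.041, 0.124], [-0.128, -0.015, 0.128]]
teal [[-0.296, -0.289, 0.014], [-0.119, -0.16, 0.093]]
pink [[-0.241, 0.192, 0.063], [-0.063, 0.303, 0.094]]
lamp [[-0.098, 0.224, 0.051], [0.029, 0.364, 0.161]]
```

Call:
{"api": "send_rows", "payload": {"motion": "0 0 0 -0.1 -1;0 0 0 -0.1 -1;0 0 0 -0.1 -1;0 0 0 0 -1;0 0 0 0 -1;0 0 0 0 -1;0 0 0 0 -1;0 0 0 0 -1;0 0 0 0 -1;0 0 0 0 -1;0 0 0 0 -1;0 0 0 0 -1;0 0 0 0 -1;0 0 0 0 -1;0 0 0 0 -1;0 0 0 0 -1;0 0 0 0 -1;0 0 0 0 -0.28"}}

```text
time_s: 1.6
ee_pos: [0.1591, -0.6299, 0.2985]
eef_rot: [-2.003, -2.418, -0.002]
ft_force: [0.0, 0.2, 0.7]
opening: 0.498
finger_force: 0.0
```

```bash
cat >> h.py <<'E'
from scipy.spatial.transform import Rotation as Ro
def st():
    o=robot.observe();M=Ro.from_rotvec(o["eef_rot"]).as_matrix()
    print(o["time_s"],"world",o["ee_pos"].round(4),"rail",rf(o["ee_pos"]).round(4),"j",o["joint_pos"].round(2),"F",o["ft_force"].round(1),"op",round(o["opening"],2))
    print("toolx ang vs rail normal deg",np.degrees(np.arctan2(M[:2,0]@u*-1,M[:2,0]@n)).round(2),"tz",M[:,2].round(3))
    return o,M
E
python3 -c "
from h import *
o,M=st()
for t in ([.62,-.3,.3],[*(O+u*-.01+n*.115),.3]):print((M.T@(np.array(t)-o['ee_pos'])).round(4))"
```

```text
1.6 world [ 0.1591 -0.6299  0.2985] rail [-0.4933 -0.6248  0.2985] j [ 1.51  0.6  -0.4   1.32  0.23  1.27  1.29] F [0.  0.2 0.7] op 0.5
toolx ang vs rail normal deg 0.13 tz [-0.     0.002 -1.   ]
[ 0.2383  0.5143 -0.0011]
[ 7.387e-01  4.849e-01 -3.000e-04]
```

Call:
{"api": "send_rows", "payload": {"motion": "0 0.04 0.09 0 0;0 0.085 0.18 0 0;0 0.085 0.18 0 0;0 0.085 0.18 0 0;0 0.085 0.18 0 0;0 0.085 0.18 0 0;0 0.085 0.18 0 0;0 0.085 0.18 0 0;0 0.085 0.18 0 0;0 0.085 0.18 0 0;0 0.085 0.18 0 0;0 0.085 0.18 0 0;0 0.085 0.18 0 0;0 0.085 0.18 0 0;0 0.04 0.09 0 0;0 0 0 0 0"}}

```text
time_s: 2.93
ee_pos: [0.6157, -0.297, 0.2982]
eef_rot: [-1.994, -2.425, -0.009]
ft_force: [1.2, 0.4, 0.3]
opening: 0.503
finger_force: 0.0
```

Call:
{"api": "send_rows", "payload": {"motion": "0 0.1 0 0 0;0 0.19 0 0 0;0 0.19 0 0 0;0 0.19 0 0 0;0 0.19 0 0 0;0 0.19 0 0 0;0 0.19 0 0 0;0 0.19 0 0 0;0 0.19 0 0 0;0 0.19 0 0 0;0 0.19 0 0 0;0 0.19 0 0 0;0 0.19 0 0 0;0 0.1 0 0 0;0 0 0 0 0"}}

```text
time_s: 4.18
ee_pos: [0.5175, 0.1891, 0.2998]
eef_rot: [-1.995, -2.423, -0.004]
ft_force: [0.1, -0.0, 0.3]
opening: 0.501
finger_force: 0.0
```

```bash
python3 -c "
from h import *
o,M=st()
for t in ([*(O+u*-.01+n*.105),.165],):print((M.T@(np.array(t)-o['ee_pos'])).round(4))"
```

```text
4.1833 world [0.5175 0.1891 0.2998] rail [0.0097 0.1142 0.2998] j [-0.05  0.44 -0.51  1.61  0.23  1.15 -0.42] F [ 0.1 -0.   0.3] op 0.5
toolx ang vs rail normal deg 0.48 tz [-0.001  0.004 -1.   ]
[-0.0096 -0.0198  0.1347]
```

Call:
{"api": "send_rows", "payload": {"motion": "0 -0.02 -0.05 0.1 0;0 -0.02 -0.05 0.185 0;0 0 0 0.185 0;0 0 0 0.185 0;0 0 0 0.13 0;0 0 0 0 0"}}

```text
time_s: 4.68
ee_pos: [0.4986, 0.1674, 0.1373]
eef_rot: [-2.008, -2.41, 0.018]
ft_force: [0.0, 0.0, 0.3]
opening: 0.5
finger_force: 0.0
```

```bash
python3 -c "
from h import *
o,M=st()
save(robot.camera('side'),'side1.png')"
```

```text
4.6833 world [0.4986 0.1674 0.1373] rail [-0.0129  0.0964  0.1373] j [-0.08  0.59 -0.43  1.88  0.35  0.75 -0.53] F [0.  0.  0.3] op 0.5
toolx ang vs rail normal deg -0.18 tz [-0.011 -0.006 -1.   ]
```

View pics/side1.png

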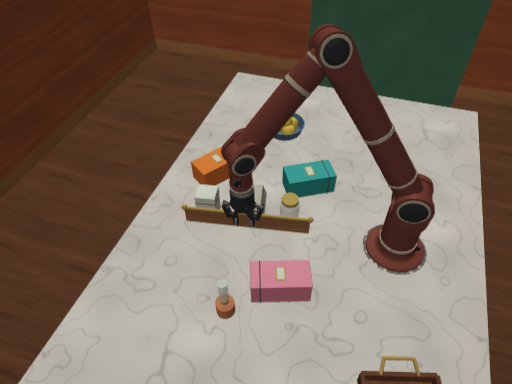

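The gripper at side (243,205) is behind the rail, just clear of the tin's top edge. Now a slow push.

Call:
{"api": "send_rows", "payload": {"motion": "0 -0.05 0 0 0;0 -0.05 0 0 0;0 -0.03 0 0 0;0 -0.02 0 0 0;0 -0.02 0 0 0;0 -0.02 0 0 0;0 -0.02 0 0 0;0 -0.02 0 0 0;0 0 0 0 0"}}

```text
time_s: 5.48
ee_pos: [0.5105, 0.1258, 0.1425]
eef_rot: [2.007, 2.416, 0.0]
ft_force: [1.2, 1.0, -0.9]
opening: 0.502
finger_force: 0.4
```

```bash
python3 -c "
from h import *
o,M=st()
b=robot.camera('side');R=rf(cloud(b));s,d,z=R[...,0],R[...,1],R[...,2]
t=(z>.13)&(z<.23)&(abs(s+.01)<.06)&(abs(d+.03)<.07);w=cv2.cvtColor(b['pixels'],cv2.COLOR_RGB2HSV)
t&=(w[...,1]<70)&(w[...,2]>90)
print(t.sum(),np.percentile(R[t],[2,50,98],axis=0).round(3).tolist());c,nn,k=plane(R[t]);print(c.round(3),nn.round(3),k,np.degrees(np.arccos(nn[2])))"
```

```text
5.4833 world [0.5105 0.1258 0.1425] rail [-0.0088  0.0533  0.1425] j [ 0.01  0.58 -0.44  1.89  0.35  0.75 -0.45] F [ 1.2  1.  -0.9] op 0.5
toolx ang vs rail normal deg -0.03 tz [ 0. -0. -1.]
143 [[-0.06, -0.058, 0.148], [-0.043, -0.003, 0.186], [0.035, 0.039, 0.206]]
[-0.027  0.009  0.18 ] [0.035 0.498 0.866] 106 29.982330587403172
```

Call:
{"api": "send_rows", "payload": {"motion": "0 -0.01 0 0 0;0 -0.01 0 0 0;0 -0.01 0 0 0;0 -0.01 0 0 0;0 -0.01 0 0 0;0 -0.01 0 0 0;0 -0.01 0 0 0;0 -0.01 0 0 0;0 -0.01 0 0 0;0 0 0 0 0;0 0 0 0 0"}}

```text
time_s: 6.45
ee_pos: [0.5136, 0.1082, 0.1422]
eef_rot: [2.007, 2.417, -0.001]
ft_force: [-0.2, 0.3, -0.3]
opening: 0.497
finger_force: 0.0
```

```bash
cat > look.py <<'E'
from h import *
o,M=st()
for nm in("side","scene"):
    b=robot.camera(nm);R=rf(cloud(b));s,d,z=R[...,0],R[...,1],R[...,2]
    t=(z>.16)&(z<.23)&(abs(s+.01)<.065)&(abs(d+.07)<.1);w=cv2.cvtColor(b['pixels'],cv2.COLOR_RGB2HSV)
    t&=(w[...,1]<70)&(w[...,2]>90)
    if t.sum()<20: print(nm,"few"); continue
    print(nm,t.sum(),np.percentile(R[t],[2,50,98],axis=0).round(3).tolist());c,nn,k=plane(R[t]);print(c.round(3),nn.round(3),k,np.degrees(np.arccos(nn[2])).round(1))
    q=R[t][abs((R[t]-c)@nn)<.006][:,:2].astype(np.float32);print(cv2.minAreaRect(q))
E
python3 look.py
```

```text
6.45 world [0.5136 0.1082 0.1422] rail [-0.0091  0.0355  0.1422] j [ 0.04  0.58 -0.44  1.89  0.36  0.75 -0.42] F [-0.2  0.3 -0.3] op 0.5
toolx ang vs rail normal deg -0.03 tz [-0. -0. -1.]
side 150 [[-0.061, -0.058, 0.165], [-0.044, -0.025, 0.191], [0.036, 0.025, 0.21]]
[-0.031 -0.014  0.188] [0.015 0.419 0.908] 129 24.8
((-0.02280358038842678, -0.008403204381465912), (0.1155984178185463, 0.06293324381113052), 35.93662643432617)
scene 519 [[-0.03, -0.064, 0.163], [0.025, -0.034, 0.194], [0.044, 0.019, 0.209]]
[ 0.01  -0.027  0.194] [0.12  0.37  0.921] 276 22.9
((0.0032608285546302795, -0.016058728098869324), (0.0842280462384224, 0.08362157642841339), 87.66523742675781)
```

Right at the balance point, with force near zero. A little more, slowly.

Call:
{"api": "send_rows", "payload": {"motion": "0 -0.01 0 0 0;0 -0.01 0 0 0;0 -0.005 0 0 0;0 0 0 0 0;0 0 0 0 0;0 0 0 0 0;0 0 0 0 0;0 0 0 0 0"}}

```text
time_s: 7.22
ee_pos: [0.5145, 0.1038, 0.1423]
eef_rot: [-2.007, -2.417, -0.0]
ft_force: [-0.6, -0.4, -1.1]
opening: 0.501
finger_force: 0.0
```

```bash
python3 look.py
```

```text
7.2167 world [0.5145 0.1038 0.1423] rail [-0.009   0.031   0.1423] j [ 0.05  0.58 -0.45  1.89  0.36  0.75 -0.41] F [-0.6 -0.4 -1.1] op 0.5
toolx ang vs rail normal deg 0.01 tz [-0.  0. -1.]
side 234 [[-0.06, -0.165, 0.162], [-0.043, -0.111, 0.191], [-0.018, -0.074, 0.198]]
[-0.04  -0.129  0.191] [-0.086 -0.018  0.996] 116 5.0
((-0.041251979768276215, -0.12077955901622772), (0.043893225491046906, 0.09438742697238922), 7.718638896942139)
scene 801 [[-0.053, -0.168, 0.162], [0.002, -0.112, 0.192], [0.043, -0.085, 0.202]]
[-0.004 -0.13   0.191] [0.068 0.043 0.997] 338 4.6
((-0.006458941847085953, -0.12848885357379913), (0.0824456661939621, 0.10185538977384567), 89.42889404296875)
```

The tin dropped onto its base: its lid lies level at about 0.19 m, with its front face near d = -0.165. I lift, turn 90° and open, to push low with a finger back.

Call:
{"api": "send_rows", "payload": {"motion": "0 0.05 0 0 0;0 0.05 0 -0.1 0;0 0 0 -0.18 0;0 0 0 -0.18 -1;0 0 0 -0.18 -1;0 0 0 -0.16 -1;1 0 0 0 -1;1 0 0 0 -1;1 0 0 0 -1;1 0 0 0 -1;1 0 0 0 -1;1 0 0 0 -1;1 0 0 0 -1;1 0 0 0 -1;1 0 0 0 -1;1 0 0 0 -1;1 0 0 0 -1;1 0 0 0 -1"}}

```text
time_s: 8.82
ee_pos: [0.5104, 0.1243, 0.3024]
eef_rot: [-0.112, -3.14, -0.001]
ft_force: [-0.5, -0.4, -0.5]
opening: 0.998
finger_force: 0.0
```

```bash
python3 look.py; python3 -c "
from h import *
o,M=st();save(robot.camera('scene'),'scene2.png')
for t in ([*(O+u*-.009+n*-.262),.30],):print((M.T@(np.array(t)-o['ee_pos'])).round(4))"
```

```text
8.8167 world [0.5104 0.1243 0.3024] rail [-0.0092  0.0519  0.3024] j [ 0.29  0.48 -0.88  1.67  0.39  1.18  0.82] F [-0.5 -0.4 -0.5] op 1.0
toolx ang vs rail normal deg 75.3 tz [-0.  0. -1.]
side 492 [[-0.06, -0.144, 0.162], [-0.024, -0.083, 0.188], [0.026, -0.056, 0.193]]
[-0.022 -0.099  0.188] [-0.005  0.067  0.998] 299 3.9
((-0.01217367872595787, -0.10275132954120636), (0.0989619791507721, 0.09566540271043777), 1.7106351852416992)
scene 863 [[-0.053, -0.147, 0.164], [0.001, -0.094, 0.188], [0.043, -0.059, 0.192]]
[-0.009 -0.104  0.188] [0.031 0.032 0.999] 563 2.5
((-0.006726521998643875, -0.10345308482646942), (0.0917244702577591, 0.10223672538995743), 89.67195892333984)
8.9167 world [0.5105 0.1241 0.3022] rail [-0.0091  0.0517  0.3022] j [ 0.29  0.48 -0.88  1.67  0.39  1.18  0.82] F [0.2 0.6 1. ] op 1.0
toolx ang vs rail normal deg 75.04 tz [-0.     0.001 -1.   ]
[-0.0811 -0.303   0.002 ]
```

View pics/scene2.png

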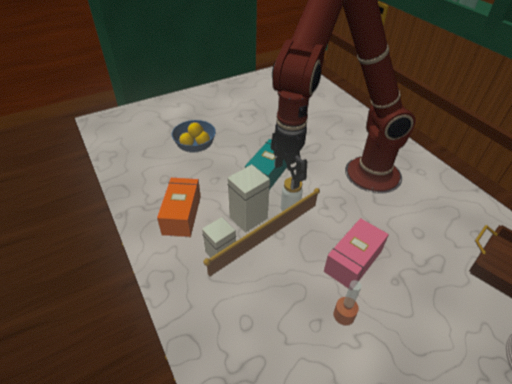

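The tin stands upright at scene (248,198), square to the rail and about 50 mm in front of it, and the neighbours are undisturbed. Next I finish the turn, go over to the front and descend.

Call:
{"api": "send_rows", "payload": {"motion": "1 0 0 0 -1;1 0 0 0 -1;1 0 0 0 -1;1 0 -0.1 0 0;1 0 -0.18 0 0;1 0 -0.18 0 0;1 0 -0.18 0 0;1 0 -0.18 0 0;1 0 -0.18 0 0;1 0 -0.18 0 0;1 0 -0.18 0 0;1 0 -0.13 0 0;1 0 0 0 0;1 0 0 0 0"}}

```text
time_s: 10.13
ee_pos: [0.5656, -0.1713, 0.3016]
eef_rot: [0.281, -3.128, -0.001]
ft_force: [-0.6, -0.1, 0.4]
opening: 1.0
finger_force: 0.0
```

```bash
python3 look.py
```

```text
10.1333 world [ 0.5656 -0.1713  0.3016] rail [-0.0094 -0.2488  0.3016] j [ 0.78  0.61 -0.92  1.49  0.49  1.29  1.56] F [-0.6 -0.1  0.4] op 1.0
toolx ang vs rail normal deg 89.66 tz [-0.001  0.001 -1.   ]
side 632 [[-0.059, -0.145, 0.163], [-0.011, -0.09, 0.188], [0.037, -0.057, 0.194]]
[-0.01  -0.103  0.188] [-0.     0.063  0.998] 429 3.6
((-0.010496877133846283, -0.10282404720783234), (0.10004886239767075, 0.09415589272975922), 0.13500283658504486)
scene 848 [[-0.054, -0.146, 0.166], [0.001, -0.095, 0.188], [0.043, -0.059, 0.192]]
[-0.008 -0.104  0.188] [0.019 0.027 0.999] 590 1.9
((-0.007148925215005875, -0.10379575192928314), (0.10191947966814041, 0.09104273468255997), 0.9148902297019958)
```

Call:
{"api": "send_rows", "payload": {"motion": "1 0 0 0.1 0;1 0 0 0.18 0;1 0 0 0.18 0;1 0 0 0.18 0;1 0 0 0.18 0;1 0 0 0.18 0;1 0 0 0.18 0;1 0 0 0.08 0;1 0 0 0 0;1 0 0 0 0"}}

```text
time_s: 11.07
ee_pos: [0.5659, -0.1674, 0.0506]
eef_rot: [0.294, -3.128, -0.002]
ft_force: [-1.0, 0.2, 0.2]
opening: 1.0
finger_force: 0.0
```

Call:
{"api": "send_rows", "payload": {"motion": "1 0 0.03 0 0;1 0 0.05 0 0;1 0 0.04 0 0;1 0 0.03 0 0;1 0 0.02 0 0;1 0 0.02 0 0;1 0 0.02 0 0;1 0 0.02 0 0;1 0 0.02 0 0;1 0 0 0 0"}}

```text
time_s: 11.9
ee_pos: [0.5556, -0.1177, 0.0501]
eef_rot: [0.294, -3.127, -0.005]
ft_force: [-0.2, 1.3, 0.1]
opening: 0.999
finger_force: 0.0
```

```bash
python3 look.py; python3 -c "
from h import *
save(robot.camera('scene'),'scene3.png')"
```

```text
11.9 world [ 0.5556 -0.1177  0.0501] rail [-0.0093 -0.1943  0.0501] j [ 0.6   0.85 -0.71  1.83  0.77  0.77  1.23] F [-0.2  1.3  0.1] op 1.0
toolx ang vs rail normal deg 90.14 tz [-0.001  0.003 -1.   ]
side 739 [[-0.059, -0.08, 0.165], [-0.012, -0.034, 0.191], [0.037, 0.004, 0.208]]
[-0.011 -0.035  0.192] [0.001 0.335 0.942] 641 19.6
((-0.010097067803144455, -0.03682896867394447), (0.08814763277769089, 0.10190266370773315), 87.89217376708984)
scene 975 [[-0.054, -0.083, 0.165], [0.001, -0.039, 0.191], [0.043, 0.002, 0.207]]
[-0.009 -0.034  0.191] [0.025 0.32  0.947] 694 18.7
((-0.007137443870306015, -0.039485421031713486), (0.10115087032318115, 0.08672017604112625), 0.1920105218887329)
```

View pics/scene3.png

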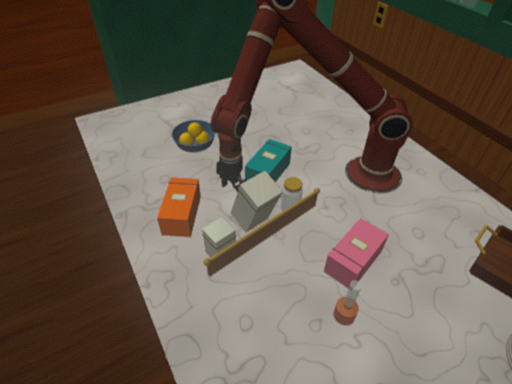

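The tin tilted rather than sliding: it leans about 19°, its bottom edge has not moved, and it is still below the tipping angle. The counter is grippy, so I ease back, let it settle, and push much lower.

Call:
{"api": "send_rows", "payload": {"motion": "1 0 -0.015 0 0;1 0 -0.015 0 0;1 0 -0.02 0 0;1 0 -0.02 0 0;1 0 -0.03 0 0;1 0 -0.04 0 0;1 0 -0.05 0 0;1 0 -0.03 0 0;1 0 0 0.08 0;1 0 0 0.06 0;1 0 0 0.02 0;1 0 0 0 0;1 0 0 0 0"}}

```text
time_s: 13.13
ee_pos: [0.5645, -0.163, 0.0182]
eef_rot: [0.291, -3.128, -0.001]
ft_force: [-0.2, -0.0, 0.5]
opening: 1.003
finger_force: 0.0
```

```bash
python3 look.py
python3 - <<'E'
from h import *
b=robot.camera('scene');save(b,'w4.png')
R=rf(cloud(b));m=(abs(R[...,0]+.009)<.05)&(R[...,1]<-.155)&(R[...,1]>-.35)&(R[...,2]>.008)
q=R[m]
for lo in np.arange(0.005,.3,.02):
    t=(q[:,2]>=lo)&(q[:,2]<lo+.02)
    if t.sum()>3: print(lo.round(3),t.sum(),np.percentile(q[t][:,1],[3,97]).round(3))
E
```

```text
13.1333 world [ 0.5645 -0.163   0.0182] rail [-0.0089 -0.2404  0.0182] j [ 0.65  0.91 -0.68  1.79  0.82  0.75  1.28] F [-0.2 -0.   0.5] op 1.0
toolx ang vs rail normal deg 90.05 tz [-0.     0.001 -1.   ]
side 637 [[-0.06, -0.145, 0.164], [-0.011, -0.09, 0.188], [0.037, -0.057, 0.193]]
[-0.009 -0.103  0.188] [-0.001  0.05   0.999] 431 2.9
((-0.010511830449104309, -0.10277890413999557), (0.09519413113594055, 0.10051288455724716), 89.87191009521484)
scene 857 [[-0.054, -0.146, 0.165], [0.002, -0.095, 0.188], [0.043, -0.059, 0.192]]
[-0.008 -0.104  0.188] [0.02  0.031 0.999] 576 2.1
((-0.0068788304924964905, -0.10386490076780319), (0.10119403898715973, 0.09183851629495621), 0.07794210314750671)
0.025 24 [-0.289 -0.28 ]
0.045 24 [-0.288 -0.279]
0.065 26 [-0.311 -0.208]
0.085 54 [-0.309 -0.201]
0.105 50 [-0.307 -0.203]
0.125 48 [-0.301 -0.201]
0.145 99 [-0.245 -0.201]
0.165 142 [-0.253 -0.202]
0.185 78 [-0.245 -0.205]
0.205 115 [-0.256 -0.203]
0.225 90 [-0.248 -0.202]
0.245 110 [-0.245 -0.199]
0.265 123 [-0.254 -0.199]
0.285 92 [-0.261 -0.19 ]
```

The depth profile shows the gripper's knuckles stick out about 70 mm. The fingertip backs stick out only 49 mm, so the earlier contact was high. I go as low as possible so the knuckles push near 50 mm, slowly.

Call:
{"api": "send_rows", "payload": {"motion": "1 0 0 0.025 0;1 0 0 0.025 0;1 0 0 0.025 0;1 0 0 0.01 0;1 0 0 0 0;1 0 0 0 0"}}

```text
time_s: 13.78
ee_pos: [0.5644, -0.1635, 0.0011]
eef_rot: [0.29, -3.128, -0.0]
ft_force: [0.1, 0.1, 0.0]
opening: 1.004
finger_force: 0.0
```

Run:
```python
from h import *
st()
for nm in("scene","side"):
    b=robot.camera(nm)
    R=rf(cloud(b));m=(abs(R[...,0]+.009)<.05)&(R[...,1]<-.17)&(R[...,1]>-.35)&(R[...,2]>.006)
    q=R[m];print(nm)
    for lo in np.arange(0.006,.14,.01):
        t=(q[:,2]>=lo)&(q[:,2]<lo+.01)
        if t.sum()>3: print(lo.round(3),t.sum(),np.percentile(q[t][:,1],[3,97]).round(3))
```

```text
13.7833 world [ 0.5644 -0.1635  0.0011] rail [-0.0091 -0.241   0.0011] j [ 0.63  0.93 -0.66  1.79  0.84  0.72  1.26] F [0.1 0.1 0. ] op 1.0
toolx ang vs rail normal deg 90.0 tz [-0.  0. -1.]
scene
0.006 12 [-0.286 -0.281]
0.016 10 [-0.285 -0.28 ]
0.026 12 [-0.29  -0.282]
0.036 11 [-0.288 -0.279]
0.046 8 [-0.299 -0.283]
0.056 15 [-0.31  -0.234]
0.066 23 [-0.304 -0.2  ]
0.076 23 [-0.303 -0.204]
0.086 30 [-0.305 -0.213]
0.096 19 [-0.3   -0.206]
0.106 8 [-0.306 -0.208]
0.116 16 [-0.245 -0.203]
0.126 50 [-0.243 -0.202]
0.136 45 [-0.245 -0.201]
side
0.126 15 [-0.229 -0.208]
0.136 30 [-0.231 -0.202]
```

Call:
{"api": "send_rows", "payload": {"motion": "1 0 0.03 0 0;1 0 0.03 0 0;1 0 0.01 0 0;1 0 0.01 0 0;1 0 0.01 0 0;1 0 0.01 0 0;1 0 0.01 0 0;1 0 0.01 0 0;1 0 0.01 0 0;1 0 0 0 0"}}

```text
time_s: 14.72
ee_pos: [0.5606, -0.1413, 0.0018]
eef_rot: [-0.286, 3.128, -0.008]
ft_force: [1.6, -5.8, 1.2]
opening: 1.0
finger_force: 0.0
```

```bash
python3 look.py
```

```text
14.7167 world [ 0.5606 -0.1413  0.0018] rail [-0.0088 -0.2184  0.0018] j [ 0.59  0.92 -0.65  1.82  0.85  0.7   1.21] F [ 1.6 -5.8  1.2] op 1.0
toolx ang vs rail normal deg 89.84 tz [ 0.001 -0.005 -1.   ]
side 642 [[-0.059, -0.138, 0.163], [-0.011, -0.082, 0.188], [0.037, -0.049, 0.193]]
[-0.012 -0.095  0.188] [0.004 0.052 0.999] 419 3.0
((-0.010740645229816437, -0.09479884058237076), (0.0948500707745552, 0.10059195756912231), 88.85269927978516)
scene 861 [[-0.053, -0.139, 0.165], [0.001, -0.087, 0.188], [0.043, -0.051, 0.192]]
[-0.007 -0.096  0.188] [0.024 0.032 0.999] 597 2.3
((-0.006268713623285294, -0.09590383619070053), (0.1020074188709259, 0.09334155172109604), 1.1037813425064087)
```

It slides upright with about 6 N. I continue.

Call:
{"api": "send_rows", "payload": {"motion": "1 0 0.01 0 0;1 0 0.01 0 0;1 0 0.01 0 0;1 0 0.01 0 0;1 0 0.01 0 0;1 0 0.01 0 0;1 0 0.01 0 0;1 0 0.01 0 0;1 0 0.01 0 0;1 0 0.01 0 0;1 0 0.01 0 0;1 0 0.01 0 0;1 0 0 0 0"}}

```text
time_s: 15.9
ee_pos: [0.5561, -0.1176, 0.0017]
eef_rot: [-0.286, 3.128, -0.007]
ft_force: [0.6, -6.1, 1.2]
opening: 1.001
finger_force: 0.0
```

```bash
python3 look.py
```

```text
15.9 world [ 0.5561 -0.1176  0.0017] rail [-0.0088 -0.1943  0.0017] j [ 0.55  0.91 -0.64  1.85  0.85  0.68  1.15] F [ 0.6 -6.1  1.2] op 1.0
toolx ang vs rail normal deg 89.85 tz [ 0.001 -0.005 -1.   ]
side 665 [[-0.058, -0.119, 0.164], [-0.011, -0.059, 0.188], [0.037, -0.025, 0.193]]
[-0.011 -0.072  0.188] [0.012 0.036 0.999] 463 2.2
((-0.00989433005452156, -0.09568175673484802), (0.09966100752353668, 0.14442092180252075), 0.6629515290260315)
scene 905 [[-0.054, -0.116, 0.164], [0.001, -0.064, 0.188], [0.043, -0.028, 0.192]]
[-0.008 -0.073  0.188] [0.024 0.034 0.999] 602 2.4
((-0.006134353578090668, -0.09687177836894989), (0.10179463028907776, 0.14321286976337433), 0.9913525581359863)
```

Call:
{"api": "send_rows", "payload": {"motion": "1 0 0.01 0 0;1 0 0.01 0 0;1 0 0.01 0 0;1 0 0.01 0 0;1 0 0.01 0 0;1 0 0.01 0 0;1 0 0.01 0 0;1 0 0.01 0 0;1 0 0.005 0 0;1 0 0 0 0"}}

```text
time_s: 16.83
ee_pos: [0.5529, -0.101, 0.0016]
eef_rot: [-0.286, 3.128, -0.008]
ft_force: [1.1, -6.4, 2.7]
opening: 1.0
finger_force: 0.0
```

Call:
{"api": "send_rows", "payload": {"motion": "1 0 0.005 0 0;1 0 0.005 0 0;1 0 0 0 0"}}

```text
time_s: 17.08
ee_pos: [0.5526, -0.0995, 0.0017]
eef_rot: [-0.285, 3.128, -0.008]
ft_force: [1.0, -6.8, 2.0]
opening: 0.999
finger_force: 0.0
```

Call:
{"api": "send_rows", "payload": {"motion": "1 0 0.005 0 0;1 0 0.005 0 0;1 0 0 0 0"}}

```text
time_s: 17.33
ee_pos: [0.5525, -0.0995, 0.0018]
eef_rot: [-0.283, 3.128, -0.013]
ft_force: [1.7, -9.2, 4.0]
opening: 1.002
finger_force: 0.0
```

```bash
python3 look.py
```

```text
17.3333 world [ 0.5525 -0.0995  0.0018] rail [-0.009  -0.1758  0.0018] j [ 0.52  0.9  -0.63  1.87  0.86  0.67  1.11] F [ 1.7 -9.2  4. ] op 1.0
toolx ang vs rail normal deg 89.74 tz [ 0.001 -0.008 -1.   ]
side 705 [[-0.059, -0.147, 0.165], [-0.011, -0.042, 0.188], [0.037, -0.007, 0.194]]
[-0.011 -0.055  0.188] [-0.002  0.033  0.999] 491 1.9
((-0.009948011487722397, -0.08582182973623276), (0.09987261146306992, 0.16247700154781342), 1.0258734226226807)
scene 934 [[-0.054, -0.099, 0.165], [0.002, -0.045, 0.188], [0.043, -0.009, 0.192]]
[-0.008 -0.057  0.188] [0.026 0.026 0.999] 613 2.1
((-0.006131429225206375, -0.0879577249288559), (0.10072996467351913, 0.1600758135318756), 0.5881029367446899)
```

Position has stopped while the force rises, so the tin is at the rail. One more small press to square it, then back off and look.

Call:
{"api": "send_rows", "payload": {"motion": "1 0 0.005 0 0;1 0 0.005 0 0;1 0 0.005 0 0;1 0 0 0 0;1 0 0 0 0"}}

```text
time_s: 17.85
ee_pos: [0.5523, -0.0997, 0.0021]
eef_rot: [-0.279, 3.129, -0.02]
ft_force: [1.2, -13.7, 5.6]
opening: 1.0
finger_force: 0.0
```

Call:
{"api": "send_rows", "payload": {"motion": "1 0 -0.01 0 0;1 0 -0.01 0 0;1 0 -0.02 0 0;1 0 -0.04 0 0;1 0 -0.1 0 0;1 0 -0.15 0 0;1 0 -0.1 -0.02 0;1 0 0 -0.1 0;1 0 0 -0.18 0;1 0 0 -0.18 0;1 0 0 -0.18 0;1 0 0 -0.18 0;1 0 0 -0.18 0;1 0 -0.18 -0.1 0;1 0 -0.18 0 0;1 0 -0.1 0 0;1 0 0 0 0;1 0 0 0 0"}}

```text
time_s: 19.35
ee_pos: [0.5831, -0.2668, 0.2244]
eef_rot: [0.287, -3.128, -0.003]
ft_force: [-0.5, 0.4, -0.8]
opening: 1.001
finger_force: 0.0
```

```bash
python3 look.py
python3 - <<'E'
from h import *
b=robot.camera("scene");c=robot.camera("side")
f=lambda p,r:cv2.resize(p[r[1]:r[1]+120,r[0]:r[0]+160],(400,300),interpolation=cv2.INTER_CUBIC)
cv2.imwrite("pics/end.png",np.vstack([f(b["pixels"],(180,150)),f(c["pixels"],(170,130))])[...,::-1])
for x in(b,c):
    R=rf(cloud(x));s,d,z=R[...,0],R[...,1],R[...,2];box=(abs(s)<.3)&(abs(d)<.25)
    for nm,lo,hi in(("small",.1,.24),("jar",-.24,-.09)):
        t=box&(abs(z-.123)<.008)&(s>lo)&(s<hi)&(d<.02);print(nm,np.percentile(R[t],[2,50,98],axis=0).round(3).tolist())
    t=(abs(z-.19)<.006)&(abs(s+.01)<.065)&(abs(d+.05)<.06);print(cv2.minAreaRect(R[t][:,:2].astype(np.float32)),np.percentile(R[t],[2,98],axis=0).round(4).tolist())
E
```

```text
19.35 world [ 0.5831 -0.2668  0.2244] rail [-0.0097 -0.3459  0.2244] j [ 0.85  0.75 -0.86  1.45  0.58  1.21  1.67] F [-0.5  0.4 -0.8] op 1.0
toolx ang vs rail normal deg 89.87 tz [-0.001  0.002 -1.   ]
side 671 [[-0.059, -0.095, 0.164], [-0.011, -0.04, 0.188], [0.037, -0.007, 0.193]]
[-0.011 -0.054  0.188] [-0.006  0.039  0.999] 452 2.3
((-0.010455392301082611, -0.05241599678993225), (0.09573128819465637, 0.09950780123472214), 88.92101287841797)
scene 907 [[-0.054, -0.096, 0.166], [0.001, -0.045, 0.189], [0.043, -0.009, 0.192]]
[-0.007 -0.053  0.188] [0.025 0.033 0.999] 647 2.4
((-0.0070273056626319885, -0.05362150818109512), (0.09408833831548691, 0.102190300822258), 89.74909973144531)
small [[0.117, -0.079, 0.116], [0.154, -0.044, 0.119], [0.19, -0.012, 0.123]]
jar [[-0.178, -0.074, 0.116], [-0.148, -0.045, 0.124], [-0.122, -0.018, 0.127]]
((-0.007583528757095337, -0.054253388196229935), (0.09244637936353683, 0.1014108806848526), 89.83549499511719) [[-0.0544, -0.0966, 0.1852], [0.0419, -0.0095, 0.192]]
small [[0.114, -0.077, 0.115], [0.148, -0.043, 0.119], [0.184, -0.009, 0.124]]
jar [[-0.183, -0.072, 0.116], [-0.155, -0.042, 0.124], [-0.128, -0.016, 0.128]]
((-0.010541297495365143, -0.05263883247971535), (0.10009847581386566, 0.09430734813213348), 0.23991380631923676) [[-0.059, -0.0961, 0.185], [0.0373, -0.0083, 0.1937]]
```

View pics/end.png

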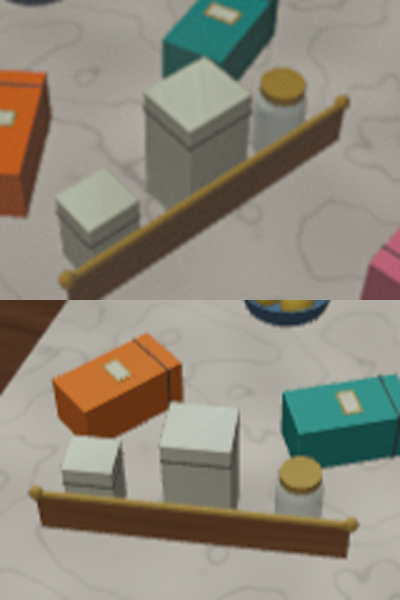

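The tin stands upright and square against the rail at crop (198,135) and (200,455), and its neighbours have not moved. The arm is clear, so I hand in.

```bash
python3 -c "
from workcell import robot
print(robot.close_job())"
```

```text
the job is handed in; nothing more can be done
None
```

The tall tin stands upright with its side flat against the rail, between the small tin and the jar, with neither neighbour moved; I handed the job in at about 19.5 s; on my first push from the front it tilted about 19°, so I let it settle and pushed lower.

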